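# Clear the turntable into the rack, keeping the order

### The job

The turntable's squeaky bearing is due for grease, so move the four fittings from it to the straight rack, keeping their order: going clockwise seen from above from the yellow mark on the turntable, the first fitting goes into the bay next to the rack's yellow end, the second into the next bay, and so on to the fourth. Leave each one standing upright on its foot, centred on the white spot of its bay, and let go of it.

Things in the scene. Friction and masses are not known exactly. Their poses are not given: they have to be found in the camera images.
- elbow: Brass barbed elbow, loose, 0.14 kg, 48 mm high. Round foot 32 mm across (height 0-10 mm), hexagon 30 mm across flats (10-22), block 26 x 26 mm (22-48); one barbed leg, 21 mm thick, points along +x to 36 mm from the axis at height 35 mm. Origin: centre of the foot's underside, z up. Grip the block along y, TCP at height 38 mm.
- tee: Galvanized (pale grey) pipe tee, loose, 0.24 kg, standing with its run upright, 62 mm high. Collars 36 mm across at the foot (0-14 mm) and top (48-62), 29 mm pipe between; its branch, 34 mm across, points along +x to 34 mm from the axis at height 31 mm. Origin: centre of the foot's underside, z up. Grip the top collar along y, TCP at height 53 mm.
- coupler: Red plastic hose quick coupler, loose, 0.06 kg, round, standing upright, 56 mm high. Foot 36 mm across (0-14 mm), black ring 33 mm, ribbed barrel 38 to 41 mm across (height 22-50), nozzle 26 mm across on top. Origin: centre of its underside, z up. Grip in any direction, TCP at height 38 mm.
- union: Zinc-plated (bright grey) pipe union, loose, 0.30 kg, standing upright, 52 mm high. Round foot 36 mm across (0-14 mm), big hexagon nut 46 mm across flats (height 14-38; two flats face +y and -y), round neck 32 mm across on top. Origin: centre of its underside, z up. Grip the nut's flats along y, TCP at height 36 mm.
- mat_blue: Blue round mat, 68 mm across and 3 mm thick, stuck on the turntable so that it never moves; at the start the elbow stands on it (within 8 mm of its middle). Origin at the centre of its underside, z up.
- mat_green: Green round mat, 68 mm across and 3 mm thick, stuck on the turntable so that it never moves; at the start the tee stands on it (within 8 mm of its middle). Origin at the centre of its underside, z up.
- mat_black: Black round mat, 68 mm across and 3 mm thick, stuck on the turntable so that it never moves; at the start the coupler stands on it (within 8 mm of its middle). Origin at the centre of its underside, z up.
- mat_cork: Brown cork round mat, 68 mm across and 3 mm thick, stuck on the turntable so that it never moves; at the start the union stands on it (within 8 mm of its middle). Origin at the centre of its underside, z up.
- turntable: Round white turntable, 300 mm across, top 36 mm above the bench, locked: it does not turn. Left or right of the robot, at any yaw. Origin: its centre on the bench, z up; +x points to the yellow T-shaped mark at its rim. One mat lies in each quarter, 100 mm from the centre; clockwise from above from the mark: x>0,y<0; x<0,y<0; x<0,y>0; x>0,y>0. A loose blue spool lies at the centre.
- rack: Straight green rack, fixed, 360 x 90 mm, any yaw. Origin: its centre on the bench, z up; bay floor 22 mm above the bench. +x end: yellow strip, other end black (18 mm above the floor). Bay centres (white spots 60 mm across) at y = 0, x = +127.5 (first, yellow end), +42.5, -42.5, -127.5 mm. Dividers between bays 4 mm thick, 70 mm wide, 12 mm high; long sides open.
Not all that is in view belongs to the job. Of the things like the elbow, leave any that is pink or purple; of the rest the smaller one is meant.

How it is judged:
By the outcome, as a careful person would: the job done as asked, in the order asked, and still so for the second after the job is handed in, with the robot touching nothing.
It also fails if it takes over 106 s, if anything falls off the work surface, if the arm or the gripper's body presses on something with over 40 N, if the wrist force passes 120 N, or if a joint passes its speed limit or range.

### The arm

A 7-joint arm with a two-finger parallel gripper is mounted at the origin on the work surface. World frame = base frame: x ahead of the robot, y to its left, z up, the work surface at z = 0. Lengths are in m, angles in rad, forces in N, time in s.
With the tool pointing down it reaches from about 0.4 to 0.875 m from the base axis. Payload 19.3 kg.
Tool frame: the origin (TCP) lies between the finger pads, 19 mm behind the fingertips; this is the grasp point; z points along the fingers, y is the line along which they close (so a half turn about z gives the same grasp; the last joint's range is limited). The gripper opens to 85 mm and grips with 20 to 120 N. Pads are 22 mm wide; open, the fingers measure 114 mm over their backs; the gripper's body (76 mm by 85 mm) begins 54 mm behind the grasp point. The pads swing forward as they close: fully open they stand 13 mm farther back than shut.
Start: joints at [1.115, 0.521, -0.036, 1.599, 0.021, 1.021, -0.113], TCP at [0.235, -0.579, 0.25] pointing down, gripper open.
Joint ranges: [-2.91, 2.91], [-0.3, 2.13], [-1.5, 1.42], [0.17, 2.43], [-1.26, 4.41], [0.16, 1.93], [-2.52, 2.52]. Speed limits (rad/s): [1.89, 1.89, 2.39, 2.39, 3.01, 3.01, 3.01].

### API

Orientations are given as [roll, pitch, yaw] about the fixed x, y, z axes, in that order (R = Rz(yaw) Ry(pitch) Rx(roll)).
In Python, from workcell import telemetry, grab_frame, calibration, bot, outline_of, landmark_of gives the robot as it stands. The module is installed in compiled form; this text tells all that it offers.
- The arm moves only by the shell command python3 -m inch 'ROWS' [FORCE]. ROWS is JSON, a list of rows, each a list of 7 numbers: the shift along the tool's x, y, z in m, then the turn, a rotation vector about the tool's x, y, z in rad, then the closure, from 0 (fully open) to 1 (shut). A call has 1 to 5 rows; each row shifts and turns the commanded pose from where the row before left it, along the tool's axes as they then stand; what a row does not reach is not made up. A row lasts 1/10 s, in which the tool goes at most 50 mm and 8.59 degrees, less where a joint would pass 70% of its speed; a pose out of reach is approached as far as the arm can. A call is refused whole if a number of a shift passes 0.05 or a number of a turn 0.15, either way. A call with a gripper value outside its range is refused whole. The fingers move at their own pace and stop on an object; FORCE is the grip in N (left out, the last holds). Time passes only in rows, so rows that do not move let the fingers close. It gives the time, the measured TCP pose, the force, the opening and the grip force at its end, in the units of the state.
- telemetry.observe(): the state, without advancing time (a new reading comes with each control period).
- grab_frame(name): name is "scene" or "top" or "wrist"; returns the picture (420x560x3 uint8, red, green, blue); there is no depth.
- calibration(name): a dict with "fovy" (degrees; the focal length in pixels is half the picture's height over the tangent of half this angle, whatever the lens; pixels are square), "cx", "cy" (the principal point, pixels), "pose" (4x4, takes a point from camera to world coordinates). Camera axes: x right, y down, z forward; pixel columns grow to the right and rows downward; lengths in m; the calibration is good to about 2 mm. A picture is of the moment at which its call begins: read the wrist's pose just before it. calibration takes no time and is no camera call; for the wrist camera it gives the pose at the moment of the call.
- bot.job_done(): hands the job in; it is judged then, once.
Trained networks look in the newest picture that a camera, given by its name, has taken for a name from the list of things; names that differ only in an ending like _2 or _b are one class to them, and where a whole thing is asked for, a point or a joint stands for the part that bears it (a point fixed in the world has none). Each returns a list of dicts, best first, with "score" (0 to 1); they miss things now and then, are a little off and sometimes report something else, mostly with a low value. They report only what shows in the picture. A call takes as long as a camera call. They do not tell look-alikes from the thing itself.
- outline_of(label, camera): "region" (420x560 bool, what is visible of it) and "rect" ([left, top, right, bottom] in pixels, round what is visible of it).
- landmark_of(label, camera): "xy" ([column, row] in pixels: a listed point, or the origin of a listed thing).
The state is a dict: "clock": time; "qpos": joint angles; "qd": joint speeds; "joint_efforts": joint torques, N m; "position": TCP position; "tool_rot": TCP orientation; "force": force on the tool from outside, world axes, zero at the start; "moment": the same for the moment, N m; "grip_width": finger opening in m; "finger_force": force on a finger pad.
Only numpy, scipy, OpenCV 4.12 (cv2) and the standard library are available. Lean on these libraries where they do the work, as an engineer would, in place of code of your own. Each camera call takes 0.05 s, during which the arm holds its last target. There are 200 camera calls.

## Working session

There is one attempt and no reset: what is moved stays moved. The work goes in short steps, Python scripts to look and compute and a shell command to move; the robot and the scene stay as the last step left them, time stands still between calls to the robot, and variables do not carry over. Pictures are saved under pics/ and viewed, at most 14 in all, crops included, and the job is handed in when it is done.

```bash
mkdir -p pics; python3 - <<'E'
from workcell import *
import cv2,numpy as np
s=telemetry.observe();print(s)
for c in("scene","top"):
    im=grab_frame(c);cv2.imwrite(f"pics/{c}0.png",im[:,:,::-1]);k=calibration(c);print(c,k["fovy"],k["cx"],k["cy"],np.round(k["pose"],3).tolist())
    for l in["elbow","tee","coupler","union","mat_blue","mat_green","mat_black","mat_cork","turntable","rack"]:
        print(l,[(np.round(d["xy"],1).tolist(),round(d["score"],2)) for d in landmark_of(l,c)])
E
```

```text
{'clock': 0.0, 'qpos': array([ 1.11479218,  0.52200501, -0.03630083,  1.5999957 ,  0.02122399,
        1.0210837 , -0.11283424]), 'qd': array([ 0.00070827, -0.00058401, -0.00088061, -0.00120532,  0.00047606,
        0.00040414, -0.00045848]), 'joint_efforts': array([-5.34341143e-04, -9.27112627e+01,  1.97994724e+00, -3.69930375e+01,
        1.78729172e-02,  8.08136043e-03,  1.48633677e-05]), 'position': array([ 0.23502294, -0.5787977 ,  0.24943603]), 'tool_rot': array([-3.14049188e+00,  1.11858126e-04,  3.85749278e-01]), 'force': array([-0.32842413, -0.40310182, -0.34212179]), 'moment': array([-0.05267627,  0.01899535,  0.0337778 ]), 'finger_force': 0.0, 'grip_width': 0.08547824671691116}
scene 55.75713398870587 279.4685961758182 208.29367632588557 [[0.85, 0.386, -0.358, 0.921], [0.526, -0.644, 0.555, -0.603], [-0.016, -0.661, -0.75, 0.751], [0.0, 0.0, 0.0, 1.0]]
elbow [([302.4, 183.3], 0.77), ([202.5, 392.2], 0.61), ([343.7, 263.8], 0.6), ([264.8, 254.1], 0.55)]
tee [([179.3, 237.9], 0.64)]
coupler [([204.9, 288.7], 0.55), ([207.8, 285.7], 0.42)]
union [([204.9, 290.9], 0.96)]
mat_b
[... 167 characters left out ...]
, 0.64), ([263.1, 252.9], 0.39)]
top 45.67236310573927 278.6893600239306 212.57321929347756 [[0.018, -0.994, 0.108, 0.442], [-1.0, -0.019, -0.008, -0.064], [0.01, -0.108, -0.994, 1.374], [0.0, 0.0, 0.0, 1.0]]
elbow [([226.1, 218.4], 0.66), ([289.8, 142.3], 0.66), ([324.7, 200.2], 0.62), ([429.9, 184.4], 0.61), ([353.6, 269.1], 0.48)]
tee [([352.8, 270.9], 0.77)]
coupler [([304.4, 249.0], 0.61)]
union [([372.6, 221.0], 0.85)]
mat_blue [([321.4, 202.6], 0.9)]
mat_green [([351.0, 266.9], 0.64), ([321.7, 199.0], 0.49), ([161.5, 238.9], 0.3)]
mat_black [([303.5, 248.1], 0.63)]
mat_cork [([374.2, 224.6], 0.47)]
turntable [([333.3, 238.1], 0.97), ([304.0, 248.4], 0.45)]
rack [([164.0, 237.9], 0.9)]
```

View pics/top0.png

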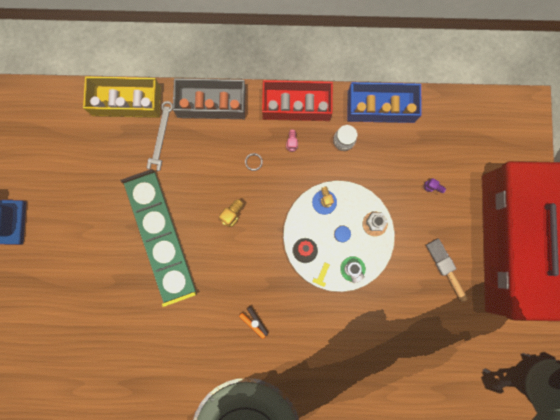

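View pics/scene0.png

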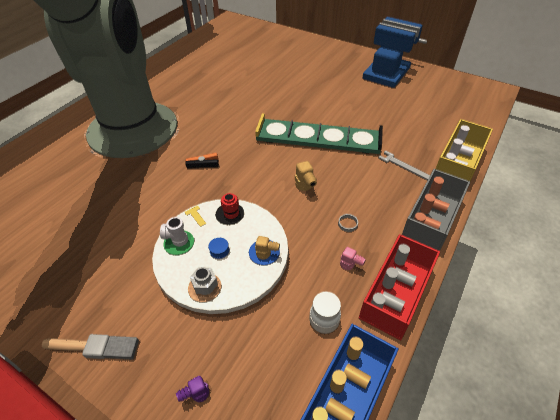

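The top view gives the order clockwise from the yellow mark (322,272): coupler (305,249), elbow (325,200), union (375,222), tee (353,268). The brass elbow on the bench at (230,212) is the larger look-alike. The rack's yellow end is at (178,300), with spots at (174,281), (164,252), (154,223) and (144,193).

```bash
cat > h.py <<'E'
from workcell import *
import cv2,numpy as np
from scipy.optimize import least_squares
def cam(c):
    k=calibration(c);f=210/np.tan(np.radians(k["fovy"])/2);return f,k["cx"],k["cy"],np.array(k["pose"])
def ray(K,p,z):
    f,cx,cy,T=K;d=T[:3,:3]@np.array([(p[0]-cx)/f,(p[1]-cy)/f,1]);return T[:3,3]+d*(z-T[2,3])/d[2]
def proj(K,X):
    f,cx,cy,T=K;q=(np.atleast_2d(X)-T[:3,3])@T[:3,:3];return np.c_[f*q[:,0]/q[:,2]+cx,f*q[:,1]/q[:,2]+cy]
def lm(l,c,n=3): return [(np.round(d["xy"],1),round(d["score"],2)) for d in landmark_of(l,c)[:n]]
def go(x,y,z,yaw=None):
    s=telemetry.observe();p=s["position"];r=s["tool_rot"];w=r[2];d=np.array([x,y,z])-p
    tx=d[0]*np.cos(w)+d[1]*np.sin(w);ty=d[0]*np.sin(w)-d[1]*np.cos(w)
    print("at",np.round(p,4),"rpy",np.round(r,3),"-> shift tool",np.round([tx,ty,-d[2]],4),end=" ")
    if yaw is not None:
        e=(yaw-w+np.pi/2)%np.pi-np.pi/2;print("turn rz",round(-e,3),"(or",round(-e+np.pi,3),round(-e-np.pi,3),")",end="")
    print(" t",round(s["clock"],2),"j7",round(s["qpos"][6],2))
E
python3 - <<'E'
from h import *
K=cam("top")
im=cv2.imread("pics/top0.png");hsv=cv2.cvtColor(im,cv2.COLOR_BGR2HSV)
w=((hsv[...,1]<60)&(hsv[...,2]>150)).astype(np.uint8)
n,_,st,ce=cv2.connectedComponentsWithStats(w)
spots=[];
for i in range(1,n):
    a=st[i,4]
    if a>150:
        print(ce[i].round(1),a,ray(K,ce[i],.022).round(4),ray(K,ce[i],.036).round(4))
        if 120<ce[i][0]<200 and 170<ce[i][1]<300: spots.append(ray(K,ce[i],.022)[:2])
y=((hsv[...,0]>20)&(hsv[...,0]<35)&(hsv[...,1]>150)&(hsv[...,2]>150)).astype(np.uint8)
n,_,st,ce=cv2.connectedComponentsWithStats(y)
for i in range(1,n):
    if st[i,4]>20: print("Y",ce[i].round(1),st[i,4],ray(K,ce[i],.036).round(4))
spots=np.array(spots);print(spots,np.linalg.norm(np.diff(spots,axis=0),axis=1))
for l,p,z in[("coupler",(304.4,249),.039),("elbow",(324.7,200.2),.039),("union",(372.6,221),.039),("tee",(352.8,270.9),.039),("tt",(333.3,238.1),0)]:print(l,ray(K,p,z).round(4))
S=cam("scene")
for l,p,z in[("coupler",(229.3,212.9),.039),("elbow",(264.8,254),.039),("union",(204.5,288),.039),("tee",(178.6,239.5),.039)]:print(l,ray(S,p,z).round(4))
E
```

```text
[283.3  53.6] 29432 [ 1.041 -0.079  0.022] [ 1.0348 -0.0789  0.036 ]
[114.9  98.8] 184 [0.8992 0.3879 0.022 ] [0.8945 0.3832 0.036 ]
[139.9  99.4] 182 [0.899  0.3185 0.022 ] [0.8943 0.3146 0.036 ]
[159.6 137.8] 428 [0.7907 0.2587 0.022 ] [0.7871 0.2554 0.036 ]
[346.7 134.7] 318 [ 0.8104 -0.2592  0.022 ] [ 0.8066 -0.2572  0.036 ]
[340.  235.3] 7719 [ 0.5304 -0.2419  0.022 ] [ 0.5295 -0.24    0.036 ]
[143.5 192.9] 432 [0.6361 0.2958 0.022 ] [0.6341 0.292  0.036 ]
[153.6 222.1] 450 [0.5567 0.2649 0.022 ] [0.5555 0.2615 0.036 ]
[163.5 251.5] 459 [0.4775 0.2345 0.022 ] [0.4772 0.2314 0.036 ]
[446.1 265.7] 197 [ 0.4536 -0.5295  0.022 ] [ 0.4534 -0.5247  0.036 ]
[173.6 281.4] 467 [0.3982 0.2042 0.022 ] [0.3986 0.2014 0.036 ]
[213.1 395.3] 201 [0.1046 0.0887 0.022 ] [0.1081 0.0871 0.036 ]
Y [121.5  92.7] 982 [0.9123 0.3661 0.036 ]
Y [227.3 215.8] 70 [0.5763 0.064  0.036 ]
Y [321.6 275.4] 93 [ 0.4216 -0.1916  0.036 ]
Y [177.9 299.4] 120 [0.3518 0.1879 0.036 ]
[[0.63612945 0.29577311]
 [0.5567197  0.26488241]
 [0.47754887 0.23447233]
 [0.39818431 0.20416098]] [0.08520648 0.08481034 0.08495594]
coupler [ 0.4909 -0.1446  0.039 ]
elbow [ 0.6235 -0.1978  0.039 ]
union [ 0.5695 -0.3273  0.039 ]
tee [ 0.4351 -0.2742  0.039 ]
tt [ 0.5238 -0.2263  0.    ]
coupler [ 0.4865 -0.1493  0.039 ]
elbow [ 0.6233 -0.2046  0.039 ]
union [ 0.5639 -0.3385  0.039 ]
tee [ 0.4357 -0.2718  0.039 ]
```

```bash
R='[0.033,-0.0254,0,0,0,0,0]'
python3 -m inch '[[0.033,-0.0254,0,0,0,0,0],[0.033,-0.0254,0,0,0,0,0],[0.033,-0.0254,0,0,0,0,0],[0.033,-0.0254,0,0,0,0,0],[0.033,-0.0254,0,0,0,0,0]]' >/dev/null
python3 -m inch '[[0.033,-0.0254,0,0,0,0,0],[0.033,-0.0254,0,0,0,0,0],[0.033,-0.0254,0,0,0,0,0],[0.033,-0.0254,0,0,0,0,0],[0.033,-0.0254,0,0,0,0,0]]' 
python3 -m inch '[[0.033,-0.0254,0,0,0,0,0],[0.033,-0.0254,0,0,0,0,0],[0,0,0,0,0,0,0],[0,0,0,0,0,0,0],[0,0,0,0,0,0,0]]'
python3 - <<'E'
from h import *
go(.489,-.147,.25,.367)
K=cam("wrist");print(K[0],K[1],K[2],K[3].round(3).tolist());im=grab_frame("wrist");cv2.imwrite("pics/w1.png",im[:,:,::-1])
for l in["elbow","coupler","union","tee"]:
    for p,s in lm(l,"wrist"): print(l,p,s,ray(K,p,.039).round(4))
for l in["mat_blue","mat_black","mat_cork","mat_green"]:
    for p,s in lm(l,"wrist"): print(l,p,s,ray(K,p,.036).round(4))
E
```

```text
clock: 2.1
position: [0.446, -0.2181, 0.2502]
tool_rot: [3.141, -0.0, 0.386]
force: [0.7, -1.0, 0.7]
grip_width: 0.0853
finger_force: 0.0
clock: 2.6
position: [0.4869, -0.1485, 0.25]
tool_rot: [3.141, 0.0, 0.385]
force: [0.2, -0.1, 0.5]
grip_width: 0.0856
finger_force: 0.0
at [ 0.4869 -0.1485  0.25  ] rpy [3.141 0.    0.385] -> shift tool [ 0.0025 -0.0006 -0.    ] turn rz 0.018 (or 3.159 -3.124 ) t 2.6 j7 -1.09
306.77726914004063 280.28567321623876 207.57842390595016 [[0.376, -0.881, -0.289, 0.562], [-0.927, -0.357, -0.118, -0.118], [0.0, 0.312, -0.95, 0.374], [0.0, 0.0, 0.0, 1.0]]
elbow [381.9  83. ] 0.82 [ 0.6216 -0.2053  0.039 ]
elbow [133.4  30.9] 0.65 [0.5729 0.0393 0.039 ]
coupler [279.7 180.6] 0.6 [ 0.4889 -0.1472  0.039 ]
union [461.5 180.7] 0.93 [ 0.565  -0.3355  0.039 ]
tee [358.4 257.1] 0.75 [ 0.4367 -0.2713  0.039 ]
mat_blue [372.9  83.9] 0.6 [ 0.6179 -0.1979  0.036 ]
mat_cork [458.  182.1] 0.65 [ 0.5622 -0.3347  0.036 ]
mat_green [365.5 256.2] 0.73 [ 0.4399 -0.2802  0.036 ]
```

View pics/w1.png

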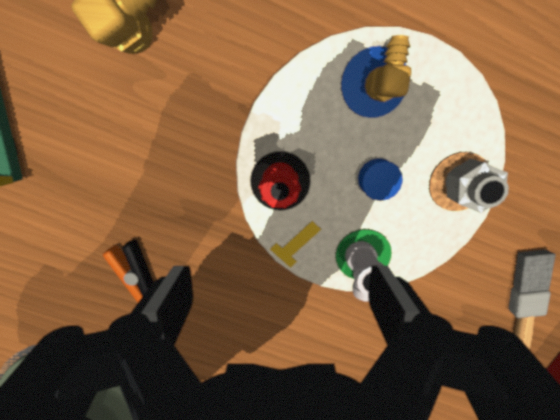

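The coupler shows at (280,181), directly under the fingers, with the mark at (298,243). Elbow, union and tee are at (388,82), (488,188) and (365,260), which confirms the order. I'm descending on the coupler.

```bash
python3 -m inch '[[0.0025,-0.0006,0.043,0,0,0.018,0],[0,0,0.043,0,0,0,0],[0,0,0.043,0,0,0,0],[0,0,0.044,0,0,0,0],[0,0,0,0,0,0,0]]'
python3 -m inch '[[0,0,0,0,0,0,0],[0,0,0,0,0,0,1],[0,0,0,0,0,0,1],[0,0,0,0,0,0,1],[0,0,0,0,0,0,1]]' 40
python3 -m inch '[[0,0,0,0,0,0,1],[0,0,0,0,0,0,1],[0,0,0,0,0,0,1]]'
```

```text
clock: 3.55
position: [0.4868, -0.1454, 0.0728]
tool_rot: [-3.137, 0.006, 0.368]
force: [0.1, -0.7, 0.5]
grip_width: 0.0854
finger_force: 0.0
clock: 4.05
position: [0.4901, -0.1464, 0.0784]
tool_rot: [3.14, -0.002, 0.368]
force: [-2.9, 0.8, 18.8]
grip_width: 0.037
finger_force: 37.9
clock: 4.35
position: [0.4901, -0.1464, 0.0784]
tool_rot: [3.14, -0.002, 0.368]
force: [-3.5, 0.5, 18.7]
grip_width: 0.0372
finger_force: 38.0
```

```bash
python3 -m inch '[[0,0,-0.02,0,0,0,1],[0,0,-0.04,0,0,0,1],[0.004,-0.036,-0.02,0,0,0,1],[0.004,-0.036,0,0,0,0,1],[0.004,-0.036,0,0,0,0,1]]'
python3 -m inch '[[0.004,-0.036,0,0,0,0,1],[0.004,-0.036,0,0,0,0,1],[0.004,-0.036,0,0,0,0,1],[0.004,-0.036,0,0,0,0,1],[0.004,-0.036,0,0,0,0,1]]'
python3 -m inch '[[0.004,-0.036,0,0,0,0,1],[0.004,-0.036,0,0,0,0,1],[0,0,0,0,0,0,1],[0,0,0,0,0,0,1],[0,0,0,0,0,0,1]]'
python3 - <<'E'
from h import *
go(.3982,.2042,.0625,.367)
im=grab_frame("wrist");cv2.imwrite("pics/w2.png",im[:,:,::-1])
K=cam("wrist");print(lm("coupler","wrist"))
# white spots on rack
hsv=cv2.cvtColor(im,cv2.COLOR_RGB2HSV);w=((hsv[...,1]<60)&(hsv[...,2]>130)).astype(np.uint8)
n,_,st,ce=cv2.connectedComponentsWithStats(w)
for i in range(1,n):
    if st[i,4]>300: print(st[i],ray(K,ce[i],.022).round(4))
E
```

```text
clock: 4.85
position: [0.4618, -0.0402, 0.1582]
tool_rot: [3.141, -0.002, 0.367]
force: [0.6, 0.3, -1.2]
grip_width: 0.0368
finger_force: 40.4
clock: 5.35
position: [0.4154, 0.1354, 0.1576]
tool_rot: [3.141, -0.001, 0.368]
force: [1.2, 0.4, -0.4]
grip_width: 0.0369
finger_force: 40.4
clock: 5.85
position: [0.3976, 0.2032, 0.1572]
tool_rot: [3.141, -0.0, 0.367]
force: [-0.2, -0.2, -1.4]
grip_width: 0.0369
finger_force: 40.5
at [0.3976 0.2032 0.1572] rpy [ 3.141 -0.     0.367] -> shift tool [ 0.0009 -0.0007  0.0947] turn rz -0.0 (or 3.141 -3.142 ) t 5.85 j7 -1.97
[(array([280.5, 248. ]), 0.69)]
[ 247    0   72   24 1218] [0.537  0.2549 0.022 ]
[234  35  98   6 563] [0.5197 0.2486 0.022 ]
[ 244   59   77   82 4978] [0.4787 0.2327 0.022 ]
[ 247  170   70   61 3192] [0.4011 0.203  0.022 ]
```

View pics/w2.png

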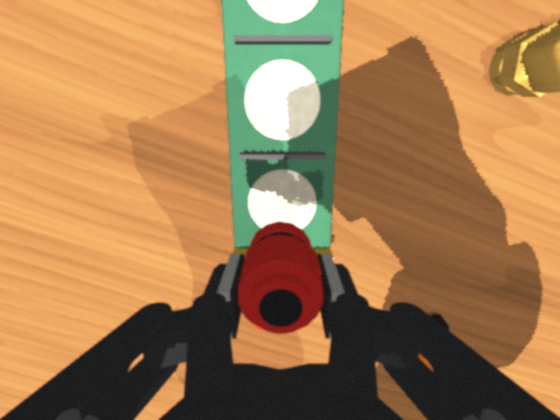

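The coupler is held at (281,280). The yellow bay's spot is at (282,200) just beyond it, and the second spot is at (282,100).

```bash
python3 - <<'E'
from h import *
K=cam("wrist");grab_frame("wrist")
for l in lm("coupler","wrist"): print(l,ray(K,l[0],.1178))
s=telemetry.observe();print(proj(K,[*s["position"][:2],.1178]))
E
python3 -m inch '[[0.001,0,0.03,0,0,0,1],[0,0,0.03,0,0,0,1],[0,0,0.02,0,0,0,1],[0,0,0.01,0,0,0,1],[0,0,0.003,0,0,0,1]]'
python3 -m inch '[[0,0,0,0,0,0,1],[0,0,0,0,0,0,1]]'
```

```text
(array([277.3, 248.4]), 0.76) [0.39876684 0.20531117 0.1178    ]
[[279.74366775 251.07032324]]
clock: 6.55
position: [0.3981, 0.2041, 0.0634]
tool_rot: [3.141, 0.001, 0.367]
force: [1.1, -0.1, -0.7]
grip_width: 0.0368
finger_force: 40.5
clock: 6.75
position: [0.3988, 0.2047, 0.0648]
tool_rot: [-3.141, -0.001, 0.368]
force: [-0.0, 0.3, -1.2]
grip_width: 0.0368
finger_force: 40.5
```

```bash
python3 -m inch '[[0,0,0.0015,0,0,0,1],[0,0,0.001,0,0,0,1],[0,0,0,0,0,0,1],[0,0,0,0,0,0,1]]'
python3 -m inch '[[0,0,0.001,0,0,0,1],[0,0,0,0,0,0,1]]'
python3 -m inch '[[0,0,0.001,0,0,0,1],[0,0,0,0,0,0,1]]'
```

```text
clock: 7.15
position: [0.3984, 0.2045, 0.0616]
tool_rot: [-3.142, -0.0, 0.368]
force: [0.3, -0.4, -0.9]
grip_width: 0.0369
finger_force: 40.5
clock: 7.35
position: [0.3984, 0.2046, 0.0613]
tool_rot: [3.141, -0.001, 0.368]
force: [-6.0, -2.4, 28.4]
grip_width: 0.0371
finger_force: 43.7
clock: 7.55
position: [0.3986, 0.2047, 0.0608]
tool_rot: [3.141, -0.001, 0.368]
force: [-7.9, -4.2, 41.0]
grip_width: 0.0369
finger_force: 45.5
```

```bash
python3 -m inch '[[0,0,-0.0015,0,0,0,1],[0,0,0,0,0,0,0],[0,0,0,0,0,0,0],[0,0,0,0,0,0,0],[0,0,0,0,0,0,0]]'
python3 -m inch '[[0,0,-0.02,0,0,0,0],[0,0,-0.04,0,0,0,0],[0,0,-0.05,0,0,0,0],[0,0,-0.05,0,0,0,0],[0,0,0,0,0,0,0]]'
python3 - <<'E'
from h import *
K=cam("wrist");im=grab_frame("wrist");cv2.imwrite("pics/w3.png",im[:,:,::-1])
for l in lm("coupler","wrist"): print(l,ray(K,l[0],.022))
E
python3 -m inch '[[0.0051,0.0384,0,0,0,0,0],[0.0051,0.0384,0,0,0,0,0],[0.0051,0.0384,0,0,0,0,0],[0.0051,0.0384,0,0,0,0,0],[0.0051,0.0384,0,0,0,0,0]]'
python3 -m inch '[[0.0051,0.0384,0,0,0,0,0],[0.0051,0.0384,0,0,0,0,0],[0.0051,0.0384,0,0,0,0,0],[0.0051,0.0384,0,0,0,0,0],[0.0051,0.0384,0,0,0,0,0]]'
python3 -m inch '[[0.0051,0.0384,0,0,0,0,0],[0.0051,0.0384,0,0,0,0,0],[0,0,0,0,0,0,0],[0,0,0,0,0,0,0]]'
python3 - <<'E'
from h import *
go(.622,-.203,.2,.367)
K=cam("wrist");im=grab_frame("wrist");cv2.imwrite("pics/w4.png",im[:,:,::-1])
for l in["elbow","union","tee"]:
    for p,s in lm(l,"wrist"): print(l,p,s,ray(K,p,.039).round(4))
a,b=cv2.imread("pics/w3.png"),cv2.imread("pics/w4.png")
cv2.imwrite("pics/w34.png",cv2.resize(np.hstack([a,b]),(800,300),interpolation=cv2.INTER_AREA))
d=outline_of("elbow","wrist")[0];print(d["score"],d["rect"])
E
```

```text
clock: 8.05
position: [0.3983, 0.2045, 0.0609]
tool_rot: [3.142, 0.0, 0.368]
force: [-0.9, -0.3, 0.2]
grip_width: 0.0854
finger_force: 0.0
clock: 8.55
position: [0.4002, 0.2057, 0.2263]
tool_rot: [-3.14, -0.008, 0.367]
force: [1.3, 0.7, -1.6]
grip_width: 0.0853
finger_force: 0.0
(array([279.3, 184.3]), 0.77) [0.40110182 0.20731875 0.022     ]
clock: 9.15
position: [0.491, 0.0329, 0.2194]
tool_rot: [-3.141, 0.003, 0.368]
force: [0.4, 0.6, 0.1]
grip_width: 0.0857
finger_force: 0.0
clock: 9.65
position: [0.5838, -0.1368, 0.219]
tool_rot: [-3.14, 0.003, 0.368]
force: [0.7, 0.4, 0.2]
grip_width: 0.0854
finger_force: 0.0
clock: 10.05
position: [0.6204, -0.2038, 0.2185]
tool_rot: [-3.14, 0.003, 0.367]
force: [-0.6, -0.3, -0.5]
grip_width: 0.0852
finger_force: 0.0
at [ 0.6204 -0.2038  0.2185] rpy [-3.14e+00  3.00e-03  3.67e-01] -> shift tool [ 0.0018 -0.0002  0.0185] turn rz -0.0 (or 3.141 -3.142 ) t 10.05 j7 -1.04
elbow [282.6 188.6] 0.75 [ 0.6219 -0.2055  0.039 ]
elbow [ 44.3 136.1] 0.71 [0.5879 0.0287 0.039 ]
elbow [521.6 226.7] 0.66 [ 0.6741 -0.4574  0.039 ]
union [374.5 273. ] 0.76 [ 0.5679 -0.3368  0.039 ]
union [282.8 341.2] 0.73 [ 0.4432 -0.275   0.039 ]
union [273.5 189.3] 0.61 [ 0.6179 -0.1971  0.039 ]
tee [277.4 342.9] 0.86 [ 0.4385 -0.2697  0.039 ]
0.89 [0.9, 97.5, 63.9, 165.7]
```

View pics/w34.png

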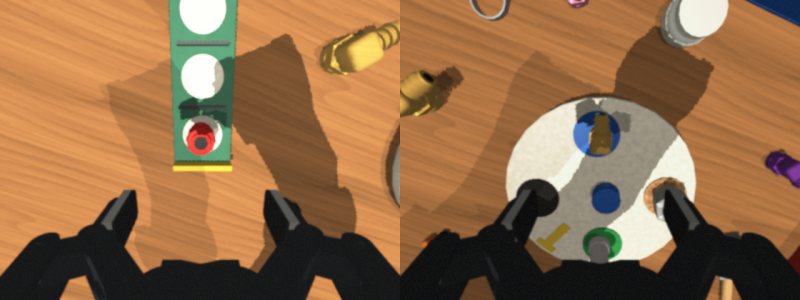

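The left picture shows the coupler standing in the yellow bay, centred. In the right picture the elbow is under the gripper at about (282,188). I'll zoom in for its leg direction.

```bash
python3 - <<'E'
import cv2
a=cv2.imread("pics/w4.png");cv2.imwrite("pics/c4.png",cv2.resize(a[130:240,200:360],None,fx=5,fy=5,interpolation=cv2.INTER_CUBIC))
E
```

```text
(no output)
```

View pics/c4.png

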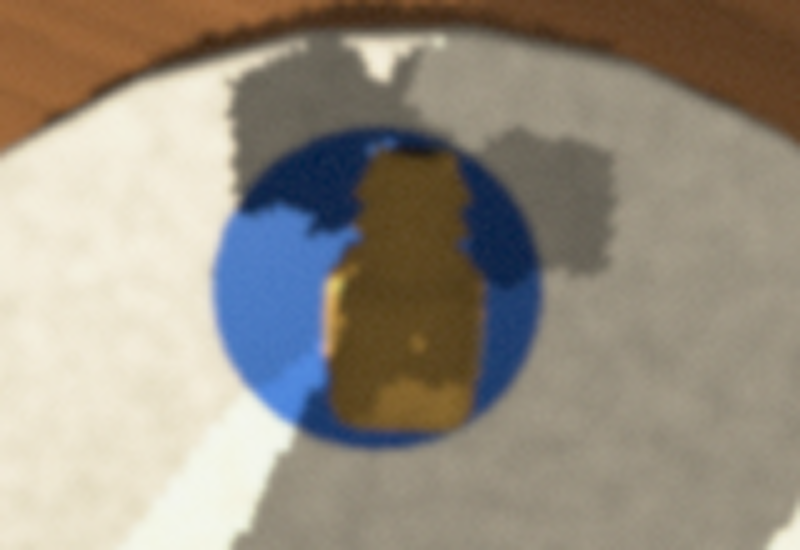

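The elbow's leg points up in the picture, about 2.5° to the right. The block is centred at about (281,200).

```bash
python3 - <<'E'
from h import *
print(ray(cam("wrist"),(281,200),.087))
E
python3 -m inch '[[0.001,0.0015,0.04,0,0,0.04,0],[0,0,0.04,0,0,0,0],[0,0,0.03,0,0,0,0],[0,0,0.02,0,0,0,0],[0,0,0.011,0,0,0,0]]'
python3 -m inch '[[0,0,0,0,0,0,0],[0,0,0,0,0,0,0]]'
```

```text
[ 0.623858 -0.202079  0.087   ]
clock: 10.8
position: [0.6218, -0.2037, 0.0783]
tool_rot: [-3.14, 0.002, 0.329]
force: [-0.2, 0.2, 0.4]
grip_width: 0.0857
finger_force: 0.0
clock: 11.0
position: [0.623, -0.2044, 0.081]
tool_rot: [3.141, -0.001, 0.328]
force: [-0.0, 0.3, 0.4]
grip_width: 0.0852
finger_force: 0.0
```

```bash
python3 -m inch '[[0,0,0.003,0,0,0,0],[0,0,0,0,0,0,1],[0,0,0,0,0,0,1],[0,0,0,0,0,0,1],[0,0,0,0,0,0,1]]' 50
python3 -m inch '[[0,0,0,0,0,0,1],[0,0,0,0,0,0,1],[0,0,0,0,0,0,1]]'
python3 -m inch '[[0,0,-0.02,0,0,0,1],[0,0,-0.04,0,0,0,1],[0,0,-0.045,0,0,0,1],[0,0,0,0,0,0,1]]'
python3 -m inch '[[0.0003,-0.0385,0,0,0,0,1],[0.0003,-0.0385,0,0,0,0,1],[0.0003,-0.0385,0,0,0,0,1],[0.0003,-0.0385,0,0,0,0,1],[0.0003,-0.0385,0,0,0,0,1]]' >/dev/null
python3 -m inch '[[0.0003,-0.0385,0,0,0,0,1],[0.0003,-0.0385,0,0,0,0,1],[0.0003,-0.0385,0,0,0,0,1],[0.0003,-0.0385,0,0,0,0,1],[0.0003,-0.0385,0,0,0,0,1]]' >/dev/null
python3 -m inch '[[0.0003,-0.0385,0,0,0,0,1],[0.0003,-0.0385,0,0,0,0,1],[0,0,0,0,0,0,1],[0,0,0,0,0,0,1],[0,0,0,0,0,0,1]]'
python3 - <<'E'
from h import *
go(.478,.2338,.062,.367)
K=cam("wrist");im=grab_frame("wrist");cv2.imwrite("pics/w5.png",im[:,:,::-1])
s=telemetry.observe();z=s["position"][2]-.038
for l in lm("elbow","wrist"): print(l,ray(K,l[0],z))
E
```

```text
clock: 11.5
position: [0.6226, -0.2045, 0.0772]
tool_rot: [3.142, -0.0, 0.328]
force: [-1.4, -0.1, 21.0]
grip_width: 0.0283
finger_force: 31.6
clock: 11.8
position: [0.6226, -0.2045, 0.0775]
tool_rot: [3.141, -0.0, 0.328]
force: [-2.2, 0.3, 6.1]
grip_width: 0.027
finger_force: 48.7
clock: 12.2
position: [0.625, -0.2053, 0.1879]
tool_rot: [3.137, -0.007, 0.327]
force: [1.5, -0.4, -0.7]
grip_width: 0.0264
finger_force: 49.4
clock: 13.7
position: [0.4775, 0.233, 0.1818]
tool_rot: [3.141, 0.0, 0.327]
force: [-0.5, -0.5, -0.3]
grip_width: 0.027
finger_force: 49.5
at [0.4775 0.233  0.1818] rpy [3.141 0.    0.327] -> shift tool [ 0.0007 -0.0006  0.1198] turn rz -0.04 (or 3.101 -3.182 ) t 13.7 j7 -1.91
(array([476.4, 154.6]), 0.69) [0.56434131 0.15352699 0.14388637]
(array([281.9, 255.6]), 0.63) [0.47573754 0.231377   0.14388637]
```

View pics/w5.png

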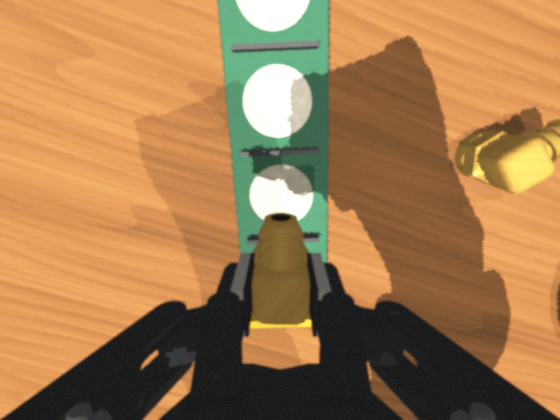

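The elbow is held with its leg pointing forward at (281,225). Bay 2's spot is at (281,193).

```bash
python3 -m inch '[[0.001,0,0.035,0,0,-0.04,1],[0,0,0.035,0,0,0,1],[0,0,0.03,0,0,0,1],[0,0,0.013,0,0,0,1],[0,0,0.004,0,0,0,1]]'
python3 -m inch '[[0,0,0,0,0,0,1],[0,0,0,0,0,0,1],[0,0,0,0,0,0,1]]'
```

```text
clock: 14.3
position: [0.478, 0.2337, 0.0641]
tool_rot: [3.141, 0.002, 0.367]
force: [-0.1, 0.7, -1.4]
grip_width: 0.0265
finger_force: 49.5
clock: 14.6
position: [0.4788, 0.2346, 0.0662]
tool_rot: [-3.141, -0.002, 0.368]
force: [-0.7, 0.5, -1.0]
grip_width: 0.027
finger_force: 49.5
```

```bash
python3 -m inch '[[0,0,0.003,0,0,0,1],[0,0,0.0015,0,0,0,1],[0,0,0,0,0,0,1],[0,0,0,0,0,0,1]]'
python3 -m inch '[[0,0,0.001,0,0,0,1],[0,0,0,0,0,0,1]]'
```

```text
clock: 15.0
position: [0.4783, 0.2344, 0.0606]
tool_rot: [-3.142, -0.0, 0.368]
force: [0.1, 0.0, 0.3]
grip_width: 0.0266
finger_force: 49.8
clock: 15.2
position: [0.4784, 0.2345, 0.0603]
tool_rot: [3.142, -0.001, 0.368]
force: [-4.3, -1.6, 19.6]
grip_width: 0.0264
finger_force: 53.6
```

```bash
python3 -m inch '[[0,0,-0.001,0,0,0,1],[0,0,0,0,0,0,0],[0,0,0,0,0,0,0],[0,0,0,0,0,0,0],[0,0,0,0,0,0,0]]'
python3 -m inch '[[0,0,-0.02,0,0,0,0],[0,0,-0.04,0,0,0,0],[0,0,-0.05,0,0,0,0],[0,0,-0.05,0,0,0,0],[0,0,0,0,0,0,0]]'
python3 - <<'E'
from h import *
K=cam("wrist");im=grab_frame("wrist");cv2.imwrite("pics/w6.png",im[:,:,::-1])
for n in("elbow","coupler"):
  for l in lm(n,"wrist"): print(n,l,ray(K,l[0],.022))
E
python3 -m inch '[[-0.0089,0.0402,0,0,0,0,0],[-0.0089,0.0402,0,0,0,0,0],[-0.0089,0.0402,0,0,0,0,0],[-0.0089,0.0402,0,0,0,0,0],[-0.0089,0.0402,0,0,0,0,0]]'
python3 -m inch '[[-0.0089,0.0402,0,0,0,0,0],[-0.0089,0.0402,0,0,0,0,0],[-0.0089,0.0402,0,0,0,0,0],[-0.0089,0.0402,0,0,0,0,0],[-0.0089,0.0402,0,0,0,0,0]]'
python3 -m inch '[[-0.0089,0.0402,0,0,0,0,0],[-0.0089,0.0402,0,0,0,0,0],[-0.0089,0.0402,0,0,0,0,0],[-0.0089,0.0402,0,0,0,0,0],[0,0,0,0,0,0,0]]'
python3 -m inch '[[0,0,0,0,0,0,0],[0,0,0,0,0,0,0]]'
python3 - <<'E'
from h import *
go(.566,-.3365,.2,.367)
K=cam("wrist");im=grab_frame("wrist");cv2.imwrite("pics/w7.png",im[:,:,::-1])
for l in["union","tee"]:
    for p,s in lm(l,"wrist"): print(l,p,s,ray(K,p,.039).round(4))
p=lm("union","wrist",1)[0][0].astype(int)
a=cv2.imread("pics/w6.png");b=cv2.imread("pics/w7.png")
x,y=p;print(x,y);cr=b[y-60:y+50,x-75:x+75]
cv2.imwrite("pics/w67.png",np.hstack([cv2.resize(a,(400,300),interpolation=cv2.INTER_AREA),cv2.resize(cr,(400,300),interpolation=cv2.INTER_CUBIC)]))
E
```

```text
clock: 15.7
position: [0.4781, 0.2343, 0.0604]
tool_rot: [3.142, 0.0, 0.368]
force: [0.4, 0.6, -0.3]
grip_width: 0.0828
finger_force: 0.0
clock: 16.2
position: [0.4803, 0.2356, 0.2264]
tool_rot: [-3.14, -0.009, 0.367]
force: [-0.2, 0.5, -0.2]
grip_width: 0.0854
finger_force: 0.0
elbow (array([457.4, 161.8]), 0.95) [0.57316878 0.06765854 0.022     ]
elbow (array([283.9, 186.5]), 0.91) [0.48074171 0.23165021 0.022     ]
coupler (array([277.8, 256.5]), 0.66) [0.39867945 0.20746394 0.022     ]
clock: 16.85
position: [0.5083, 0.0291, 0.2191]
tool_rot: [-3.141, 0.002, 0.368]
force: [1.0, 0.2, -0.5]
grip_width: 0.0858
finger_force: 0.0
clock: 17.35
position: [0.539, -0.1743, 0.2189]
tool_rot: [-3.14, 0.002, 0.368]
force: [0.6, -0.3, 0.5]
grip_width: 0.0851
finger_force: 0.0
clock: 17.85
position: [0.5625, -0.3412, 0.218]
tool_rot: [3.142, 0.003, 0.362]
force: [-1.0, 1.0, -0.7]
grip_width: 0.085
finger_force: 0.0
clock: 18.05
position: [0.5641, -0.3343, 0.2194]
tool_rot: [-3.14, 0.001, 0.369]
force: [-0.9, 0.5, 0.9]
grip_width: 0.0856
finger_force: 0.0
at [ 0.5641 -0.3343  0.2194] rpy [-3.14e+00  1.00e-03  3.69e-01] -> shift tool [0.001  0.0027 0.0194] turn rz 0.002 (or 3.143 -3.14 ) t 18.05 j7 -0.79
union [280.6 186.9] 0.91 [ 0.5667 -0.3334  0.039 ]
tee [187.6 269.6] 0.91 [ 0.4402 -0.2708  0.039 ]
280 186
```

View pics/w67.png

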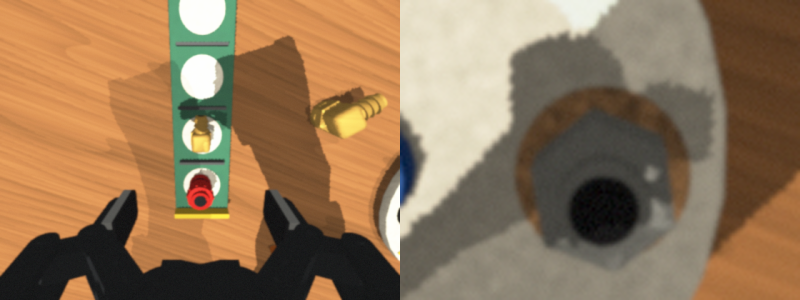

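The left picture shows coupler and elbow standing in bays 1 and 2. In the right crop the union's hexagon has corners at top (598,108) and bottom (610,268). Its flats therefore face left and right, turned about 5° counterclockwise.

```bash
python3 - <<'E'
from h import *
print(ray(cam("wrist"),(281.5,195),.077))
E
python3 -m inch '[[0.001,0.001,0.04,0,0,-0.08,0],[0,0,0.04,0,0,0,0],[0,0,0.035,0,0,0,0],[0,0,0.02,0,0,0,0],[0,0,0.009,0,0,0,0]]'
python3 -m inch '[[0,0,0,0,0,0,0],[0,0,0,0,0,0,0],[0,0,0,0,0,0,0]]'
```

```text
[ 0.56927571 -0.33404649  0.077     ]
clock: 18.75
position: [0.5649, -0.3352, 0.0746]
tool_rot: [-3.14, 0.001, 0.448]
force: [-0.2, -0.4, 0.9]
grip_width: 0.0853
finger_force: 0.0
clock: 19.05
position: [0.5662, -0.3365, 0.078]
tool_rot: [3.14, -0.001, 0.448]
force: [-0.3, -0.2, 0.5]
grip_width: 0.0852
finger_force: 0.0
```

```bash
python3 -m inch '[[0.0015,0,0.003,0,0,0,0],[0,0,0,0,0,0,1],[0,0,0,0,0,0,1],[0,0,0,0,0,0,1],[0,0,0,0,0,0,1]]' 60
python3 -m inch '[[0,0,0,0,0,0,1],[0,0,0,0,0,0,1],[0,0,0,0,0,0,1]]'
python3 -m inch '[[0,0,-0.02,0,0,0,1],[0,0,-0.04,0,0,0,1],[0,0,-0.04,0,0,0,1],[0,0,-0.02,0,0,0,1],[0,0,0,0,0,0,1]]'
python3 -m inch '[[0.0157,-0.0341,0,0,0,0,1],[0.0157,-0.0341,0,0,0,0,1],[0.0157,-0.0341,0,0,0,0,1],[0.0157,-0.0341,0,0,0,0,1],[0.0157,-0.0341,0,0,0,0,1]]'
python3 -m inch '[[0.0157,-0.0341,0,0,0,0,1],[0.0157,-0.0341,0,0,0,0,1],[0.0157,-0.0341,0,0,0,0,1],[0.0157,-0.0341,0,0,0,0,1],[0.0157,-0.0341,0,0,0,0,1]]' >/dev/null
python3 -m inch '[[0.0157,-0.0341,0,0,0,0,1],[0.0157,-0.0341,0,0,0,0,1],[0.0157,-0.0341,0,0,0,0,1],[0.0157,-0.0341,0,0,0,0,1],[0.0157,-0.0341,0,0,0,0,1]]' >/dev/null
python3 -m inch '[[0.0157,-0.0341,0,0,0,0,1],[0,0,0,0,0,0,1],[0,0,0,0,0,0,1],[0,0,0,0,0,0,1]]'
python3 - <<'E'
from h import *
go(.5573,.2645,.06,.367)
K=cam("wrist");im=grab_frame("wrist");cv2.imwrite("pics/w8.png",im[:,:,::-1])
s=telemetry.observe();z=s["position"][2]-.036
for l in lm("union","wrist"): print(l,ray(K,l[0],z))
E
```

```text
clock: 19.55
position: [0.567, -0.3354, 0.074]
tool_rot: [3.142, -0.0, 0.448]
force: [-1.8, 1.8, 7.2]
grip_width: 0.0451
finger_force: 61.2
clock: 19.85
position: [0.567, -0.3354, 0.074]
tool_rot: [3.142, -0.0, 0.448]
force: [-2.0, 1.8, 6.8]
grip_width: 0.0448
finger_force: 61.2
clock: 20.35
position: [0.5679, -0.3362, 0.1965]
tool_rot: [3.138, -0.003, 0.448]
force: [0.3, -0.3, -3.7]
grip_width: 0.0446
finger_force: 62.7
clock: 20.85
position: [0.5629, -0.1463, 0.192]
tool_rot: [-3.14, 0.002, 0.448]
force: [0.7, -0.1, -2.9]
grip_width: 0.0449
finger_force: 62.6
clock: 22.25
position: [0.5569, 0.2639, 0.1925]
tool_rot: [3.141, 0.002, 0.447]
force: [-0.3, -0.3, -3.2]
grip_width: 0.0448
finger_force: 62.7
at [0.5569 0.2639 0.1925] rpy [3.141e+00 2.000e-03 4.470e-01] -> shift tool [ 0.0006 -0.0004  0.1325] turn rz 0.08 (or 3.222 -3.062 ) t 22.25 j7 -1.74
(array([281. , 254.6]), 0.56) [0.55670046 0.26322988 0.1567802 ]
```

View pics/w8.png

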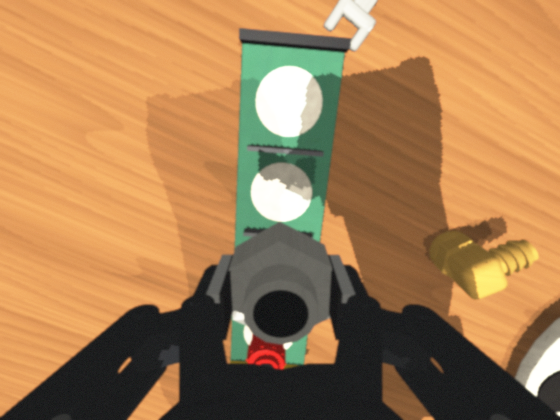

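The union is held at (280,290) and lines up with bay 3's spot at (281,192). Bay 4's spot is at (289,101), by the black end.

```bash
python3 -m inch '[[0.0005,0,0.04,0,0,0.08,1],[0,0,0.04,0,0,0,1],[0,0,0.035,0,0,0,1],[0,0,0.013,0,0,0,1],[0,0,0.004,0,0,0,1]]'
python3 -m inch '[[0,0,0,0,0,0,1],[0,0,0,0,0,0,1],[0,0,0,0,0,0,1]]'
```

```text
clock: 22.85
position: [0.5573, 0.2645, 0.0605]
tool_rot: [3.141, 0.002, 0.367]
force: [-0.5, -0.9, -2.7]
grip_width: 0.0446
finger_force: 62.6
clock: 23.15
position: [0.5583, 0.2656, 0.063]
tool_rot: [-3.141, -0.002, 0.368]
force: [0.6, 0.2, -3.9]
grip_width: 0.0448
finger_force: 62.6
```

```bash
python3 -m inch '[[-0.001,0.0005,0.003,0,0,0,1],[0,0,0.002,0,0,0,1],[0,0,0,0,0,0,1],[0,0,0,0,0,0,1]]'
python3 -m inch '[[0,0,0.001,0,0,0,1],[0,0,0,0,0,0,1]]'
```

```text
clock: 23.55
position: [0.557, 0.2644, 0.057]
tool_rot: [3.142, -0.0, 0.368]
force: [-1.5, -2.4, 5.9]
grip_width: 0.0447
finger_force: 63.6
clock: 23.75
position: [0.557, 0.2644, 0.0569]
tool_rot: [3.141, -0.001, 0.368]
force: [-7.6, -5.2, 22.6]
grip_width: 0.0449
finger_force: 65.8
```

```bash
python3 -m inch '[[0,0,-0.001,0,0,0,1],[0,0,0,0,0,0,0],[0,0,0,0,0,0,0],[0,0,0,0,0,0,0],[0,0,0,0,0,0,0]]'
python3 -m inch '[[0,0,-0.02,0,0,0,0],[0,0,-0.04,0,0,0,0],[0,0,-0.05,0,0,0,0],[0,0,-0.05,0,0,0,0],[0,0,0,0,0,0,0]]'
python3 - <<'E'
from h import *
K=cam("wrist");im=grab_frame("wrist");cv2.imwrite("pics/w9.png",im[:,:,::-1])
for n in("elbow","coupler","union"):
  for l in lm(n,"wrist"): print(n,l,ray(K,l[0],.022))
E
python3 -m inch '[[-0.0216,0.0326,0,0,0,0,0],[-0.0216,0.0326,0,0,0,0,0],[-0.0216,0.0326,0,0,0,0,0],[-0.0216,0.0326,0,0,0,0,0],[-0.0216,0.0326,0,0,0,0,0]]'
python3 -m inch '[[-0.0216,0.0326,0,0,0,0,0],[-0.0216,0.0326,0,0,0,0,0],[-0.0216,0.0326,0,0,0,0,0],[-0.0216,0.0326,0,0,0,0,0],[-0.0216,0.0326,0,0,0,0,0]]' >/dev/null
python3 -m inch '[[-0.0216,0.0326,0,0,0,0,0],[-0.0216,0.0326,0,0,0,0,0],[-0.0216,0.0326,0,0,0,0,0],[-0.0216,0.0326,0,0,0,0,0],[0,0,0,0,0,0,0]]' >/dev/null
python3 -m inch '[[0,0,0,0,0,0,0],[0,0,0,0,0,0,0],[0,0,0,0,0,0,0]]'
python3 - <<'E'
from h import *
go(.439,-.271,.2,.367)
K=cam("wrist");im=grab_frame("wrist");cv2.imwrite("pics/w10.png",im[:,:,::-1])
for l in["tee"]:
    for p,s in lm(l,"wrist"): print(l,p,s,ray(K,p,.039).round(4))
x,y=lm("tee","wrist",1)[0][0].astype(int)
a=cv2.imread("pics/w9.png");b=cv2.imread("pics/w10.png")
print(x,y);cr=b[y-50:y+70,x-80:x+80]
cv2.imwrite("pics/w910.png",np.hstack([cv2.resize(a,(400,300),interpolation=cv2.INTER_AREA),cv2.resize(cr,(400,300),interpolation=cv2.INTER_CUBIC)]))
E
```

```text
clock: 24.25
position: [0.5568, 0.2645, 0.0564]
tool_rot: [-3.142, 0.0, 0.368]
force: [0.3, -0.5, 0.1]
grip_width: 0.0852
finger_force: 0.0
clock: 24.75
position: [0.5592, 0.2656, 0.2231]
tool_rot: [-3.14, -0.009, 0.367]
force: [-0.1, -0.0, 0.3]
grip_width: 0.0858
finger_force: 0.0
elbow (array([283.4, 259.3]), 0.84) [0.47820925 0.23070614 0.022     ]
elbow (array([444.4, 228.4]), 0.81) [0.58054488 0.07384002 0.022     ]
elbow (array([283.2, 190.3]), 0.74) [0.55620437 0.26126176 0.022     ]
coupler (array([276.5, 318.3]), 0.62) [0.39832277 0.20897072 0.022     ]
union (array([280.2, 188.9]), 0.75) [0.55649523 0.26489397 0.022     ]
clock: 25.45
position: [0.5135, 0.0719, 0.2152]
tool_rot: [-3.141, 0.002, 0.368]
force: [1.2, -0.4, 0.8]
grip_width: 0.0855
finger_force: 0.0
clock: 26.75
position: [0.4389, -0.2691, 0.2161]
tool_rot: [-3.141, 0.0, 0.369]
force: [1.1, -0.7, -0.2]
grip_width: 0.085
finger_force: 0.0
at [ 0.4389 -0.2691  0.2161] rpy [-3.141  0.     0.369] -> shift tool [-0.0006  0.0018  0.0161] turn rz 0.002 (or 3.144 -3.139 ) t 26.75 j7 -0.77
tee [283.8 193. ] 0.59 [ 0.4377 -0.2734  0.039 ]
283 193
```

View pics/w910.png

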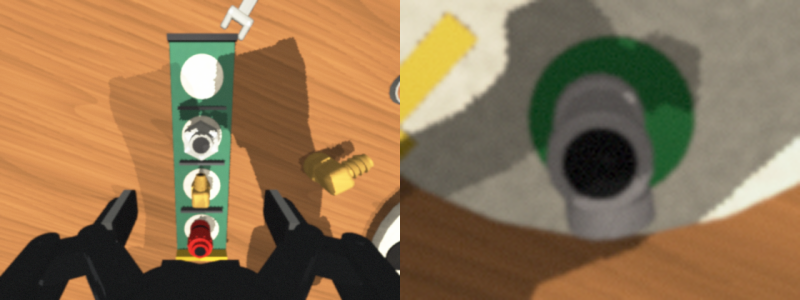

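The left picture shows three fittings standing in bays 1 to 3. In the right crop the tee's top collar is at (600,162), with the branch pointing towards the robot and about 5–8° to the right.

```bash
python3 - <<'E'
from h import *
K=cam("wrist");print(ray(K,(283,207.8),.101),K[3][:3,3])
E
python3 -m inch '[[0,0.003,0.04,0,0,-0.08,0],[0,0,0.04,0,0,0,0],[0,0,0.03,0,0,0,0],[0,0,0.014,0,0,0,0],[0,0,0,0,0,0,0]]'
python3 -m inch '[[0,0,0,0,0,0,0],[0,0,0,0,0,0,0]]'
```

```text
[ 0.44141839 -0.27103459  0.101     ] [ 0.51405755 -0.24052561  0.3404188 ]
clock: 27.4
position: [0.439, -0.2722, 0.0908]
tool_rot: [-3.139, 0.002, 0.448]
force: [0.3, -0.8, 0.2]
grip_width: 0.0855
finger_force: 0.0
clock: 27.6
position: [0.4404, -0.2731, 0.0936]
tool_rot: [3.14, -0.001, 0.448]
force: [0.3, 0.1, 0.4]
grip_width: 0.0853
finger_force: 0.0
```

```bash
python3 -m inch '[[0,0,0.0015,0,0,0,0],[0,0,0,0,0,0,1],[0,0,0,0,0,0,1],[0,0,0,0,0,0,1],[0,0,0,0,0,0,1]]' 60
python3 -m inch '[[0,0,0,0,0,0,1],[0,0,0,0,0,0,1],[0,0,0,0,0,0,1]]'
python3 -m inch '[[0,0,-0.02,0,0,0,1],[0,0,-0.04,0,0,0,1],[0,0,-0.04,0,0,0,1],[0,0,-0.02,0,0,0,1],[0,0,0,0,0,0,1]]'
python3 -m inch '[[0.0264,-0.02665,0,0,0,0,1],[0.0264,-0.02665,0,0,0,0,1],[0.0264,-0.02665,0,0,0,0,1],[0.0264,-0.02665,0,0,0,0,1],[0.0264,-0.02665,0,0,0,0,1]]'
python3 -m inch '[[0.0264,-0.02665,0,0,0,0,1],[0.0264,-0.02665,0,0,0,0,1],[0.0264,-0.02665,0,0,0,0,1],[0.0264,-0.02665,0,0,0,0,1],[0.0264,-0.02665,0,0,0,0,1]]' >/dev/null
python3 -m inch '[[0.0264,-0.02665,0,0,0,0,1],[0.0264,-0.02665,0,0,0,0,1],[0.0264,-0.02665,0,0,0,0,1],[0.0264,-0.02665,0,0,0,0,1],[0.0264,-0.02665,0,0,0,0,1]]' >/dev/null
python3 -m inch '[[0.0264,-0.02665,0,0,0,0,1],[0,0,0,0,0,0,1],[0,0,0,0,0,0,1],[0,0,0,0,0,0,1]]'
python3 - <<'E'
from h import *
go(.6362,.2950,.076,.367)
K=cam("wrist");im=grab_frame("wrist");cv2.imwrite("pics/w11.png",im[:,:,::-1])
s=telemetry.observe();z=s["position"][2]-.053
for l in lm("tee","wrist"): print(l,ray(K,l[0],z))
E
```

```text
clock: 28.1
position: [0.4399, -0.2729, 0.0913]
tool_rot: [3.141, -0.0, 0.448]
force: [0.2, 1.3, 6.9]
grip_width: 0.0341
finger_force: 58.8
clock: 28.4
position: [0.44, -0.273, 0.0913]
tool_rot: [3.141, -0.0, 0.448]
force: [-0.8, 1.0, 5.9]
grip_width: 0.0342
finger_force: 58.9
clock: 28.9
position: [0.4407, -0.2735, 0.2135]
tool_rot: [3.138, -0.003, 0.448]
force: [0.4, -0.4, -2.8]
grip_width: 0.0341
finger_force: 60.6
clock: 29.4
position: [0.5008, -0.0942, 0.2098]
tool_rot: [-3.141, 0.001, 0.448]
force: [1.2, -1.0, -3.5]
grip_width: 0.0342
finger_force: 60.6
clock: 30.8
position: [0.6357, 0.293, 0.2099]
tool_rot: [3.141, 0.002, 0.447]
force: [0.2, -0.2, -2.6]
grip_width: 0.0342
finger_force: 60.6
at [0.6357 0.293  0.2099] rpy [3.141e+00 2.000e-03 4.470e-01] -> shift tool [ 0.0013 -0.0016  0.1339] turn rz 0.08 (or 3.221 -3.062 ) t 30.8 j7 -1.69
(array([277.2, 239. ]), 0.59) [0.63652839 0.29545351 0.15732459]
```

View pics/w11.png

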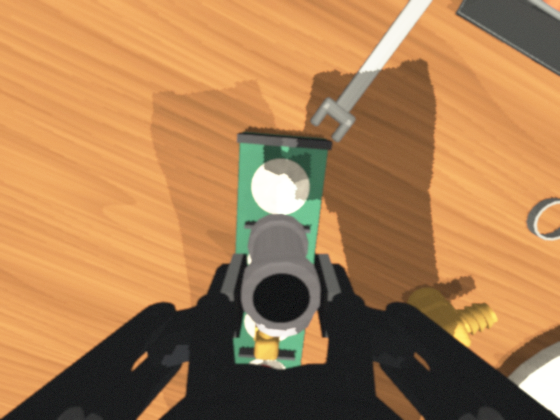

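The tee is held upright at (281,290), and bay 4's spot at (280,187) lines up with it.

```bash
python3 -m inch '[[0.0005,-0.001,0.04,0,0,0.08,1],[0,0,0.04,0,0,0,1],[0,0,0.035,0,0,0,1],[0,0,0.013,0,0,0,1],[0,0,0.004,0,0,0,1]]'
python3 -m inch '[[0,0,0,0,0,0,1],[0,0,0,0,0,0,1],[0,0,0,0,0,0,1]]'
```

```text
clock: 31.4
position: [0.6357, 0.2946, 0.0781]
tool_rot: [3.141, 0.002, 0.367]
force: [0.9, 1.1, -2.3]
grip_width: 0.0344
finger_force: 60.6
clock: 31.7
position: [0.6367, 0.2957, 0.0807]
tool_rot: [-3.141, -0.002, 0.368]
force: [-0.2, -0.4, -2.7]
grip_width: 0.0338
finger_force: 60.6
```

```bash
python3 -m inch '[[0,0,0.003,0,0,0,1],[0,0,0.0025,0,0,0,1],[0,0,0,0,0,0,1],[0,0,0,0,0,0,1]]'
python3 -m inch '[[0,0,0.001,0,0,0,1],[0,0,0,0,0,0,1]]'
```

```text
clock: 32.1
position: [0.6365, 0.2958, 0.0744]
tool_rot: [-3.141, -0.002, 0.368]
force: [-0.3, -0.2, 6.7]
grip_width: 0.0339
finger_force: 61.4
clock: 32.3
position: [0.637, 0.296, 0.0742]
tool_rot: [-3.141, -0.003, 0.368]
force: [-3.5, -0.3, 15.7]
grip_width: 0.0344
finger_force: 62.4
```

```bash
python3 -m inch '[[0,0,-0.001,0,0,0,1],[0,0,0,0,0,0,0],[0,0,0,0,0,0,0],[0,0,0,0,0,0,0],[0,0,0,0,0,0,0]]'
python3 -m inch '[[0,0,-0.02,0,0,0,0],[0,0,-0.04,0,0,0,0],[0,0,-0.05,0,0,0,0],[0,0,-0.05,0,0,0,0],[0,0,-0.03,0,0,0,0]]'
python3 -m inch '[[-0.04,0,-0.02,0,0,0,0],[-0.04,0,0,0,0,0,0],[-0.04,0,0,0,0,0,0],[0,0,0,0,0,0,0],[0,0,0,0,0,0,0]]'
python3 - <<'E'
from h import *
T=np.array([[.3982,.2042],[.4775,.2345],[.5567,.2649],[.6361,.2958]])
ims=[]
K=cam("wrist");im=grab_frame("wrist");ims.append(im)
for n in("coupler","elbow","union","tee"):
  for l in lm(n,"wrist"): print(n,l,ray(K,l[0],.022).round(4))
hsv=cv2.cvtColor(im,cv2.COLOR_RGB2HSV)
print("spots px",proj(K,np.c_[T,np.full(4,.022)]).round(1).tolist())
b=im[:,130:430];cv2.imwrite("pics/f.png",cv2.resize(b,None,fx=1.42,fy=1.42,interpolation=cv2.INTER_CUBIC)[:,:,::-1])
E
```

```text
clock: 32.8
position: [0.6359, 0.2954, 0.0734]
tool_rot: [3.142, 0.0, 0.368]
force: [0.1, 0.1, 0.2]
grip_width: 0.0852
finger_force: 0.0
clock: 33.3
position: [0.6366, 0.2957, 0.2678]
tool_rot: [-3.141, -0.004, 0.368]
force: [0.3, 0.0, 0.0]
grip_width: 0.0855
finger_force: 0.0
clock: 33.8
position: [0.5239, 0.2522, 0.2842]
tool_rot: [-3.141, -0.001, 0.368]
force: [-0.1, -0.5, 0.2]
grip_width: 0.0854
finger_force: 0.0
coupler (array([278., 265.]), 0.68) [0.4005 0.208  0.022 ]
elbow (array([427.2, 184.4]), 0.78) [0.5789 0.0698 0.022 ]
elbow (array([282.5, 210.8]), 0.77) [0.478  0.2313 0.022 ]
union (array([282. , 145.3]), 0.66) [0.5578 0.2629 0.022 ]
tee (array([280. ,  68.1]), 0.63) [0.6389 0.2969 0.022 ]
tee (array([535.7, 296.1]), 0.17) [ 0.4885 -0.162   0.022 ]
spots px [[279.9, 267.2], [280.1, 210.3], [280.2, 145.6], [280.0, 70.9]]
```

View pics/f.png

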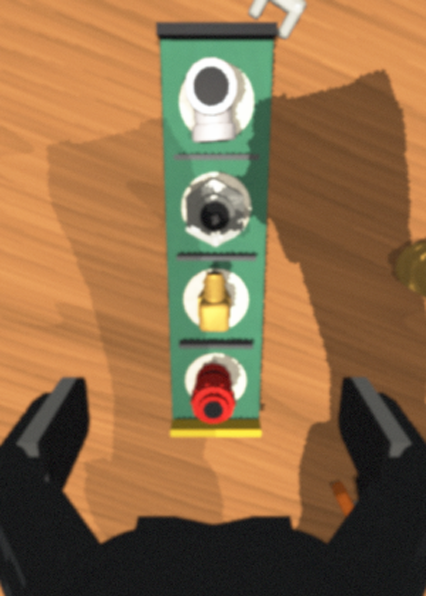

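All four stand upright on their spots: coupler (213,380), elbow (214,300), union (215,210), tee (212,100). Each is within about 2–4 mm of centre, so I'm handing in.

```bash
python3 -c "
from workcell import bot;print(bot.job_done())"
```

```text
the job is handed in; nothing more can be done
None
```

The job is handed in: from the yellow end, the rack holds the coupler, elbow, union and tee, each upright, released and within about 4 mm of its spot's centre, after about 34 s of the 106 s allowed.

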